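Balance the orbital shaker: clamp the twin bottle in its free bay

TASK

The shaker is loaded on one side only; balance it before it is switched on. Take from the bench the twin of the bottle that is already clamped on it, set it down gently, upright, in the empty clamp (draw that clamp's jaw back first if it leaves too little room) and slide the jaw up until the bottle is held snugly between both V pads, like the first. The first bottle must stay clamped as it is, and the other bottles stay standing where they are.

Things in the scene. Friction and masses are not known exactly. Their poses are not given: they have to be found in the camera images.
- bottle_1: White plastic bottle with a ribbed white screw cap, 67 mm in diameter, 157 mm tall, about 250 g: straight body to 104 mm, sloping shoulder, cap 46 mm in diameter from 125 to 157 mm above the underside. Origin: centre of its underside, z up. bottle_1 and bottle_2 are twins: one is clamped on the shaker at the start, the other stands on the bench
- bottle_2: White plastic bottle with a ribbed white screw cap, 67 mm in diameter, 157 mm tall, about 250 g: straight body to 104 mm, sloping shoulder, cap 46 mm in diameter from 125 to 157 mm above the underside. Origin: centre of its underside, z up. bottle_1 and bottle_2 are twins: one is clamped on the shaker at the start, the other stands on the bench
- glass_bottle: clear glass lab bottle with a blue cap, 69 mm in diameter, 177 mm tall. Origin: centre of its underside, z up. Stands on the bench
- amber_bottle: amber bottle with a pale cap, slimmer: 60 mm in diameter, 162 mm tall. Origin: centre of its underside, z up. Stands on the bench
- clamp_1: One of two identical sliding clamps side by side on the shaker deck, 212 x 124 mm; either may be the empty one. Origin: centre of its underside, 72 mm above the bench; x along the slide, away from the robot to its fixed stop; z up. A bottle stands on its 3 mm rubber mat, between the V pads of jaw (near) and stop (far), which reach 21 to 55 mm above the origin. Clear width between the rails 98 mm
- clamp_1_jaw (a joint): slide position of this clamp's jaw in m: 0 = drawn fully open towards the robot (jaw apex at x = -28 mm in the clamp's frame, 108 mm from the stop's apex), growing to 0.066 as it is pushed towards the stop; about 0.034 with a 67 mm bottle held. It stays where it is left (friction about 3 N)
- clamp_1_jaw_grip (a point): middle of the jaw's upright black grip (24 mm in diameter, from 25 to 69 mm above the clamp's origin; this point at 55 mm), 56 mm behind the jaw's apex; it moves with the jaw. The jaw's cross-beam under it has its top 25 mm above the clamp's origin
- clamp_1_jaw_v (a point): apex of the V pad on this clamp's jaw, 38 mm above the clamp's origin, moving with it; axes as the clamp's. Same V as the stop, mouth towards the stop: a 67 mm bottle touching both faces has its centre 37 mm from the apex
- clamp_1_stop (a point): apex of this clamp's fixed V stop, at x = +80 mm and 38 mm above the clamp's origin; axes as the clamp's. V faces 44 mm long, 25 degrees off square, mouth towards the robot: a 67 mm bottle touching both has its centre 37 mm from the apex
- clamp_2: One of two identical sliding clamps side by side on the shaker deck, 212 x 124 mm; either may be the empty one. Origin: centre of its underside, 72 mm above the bench; x along the slide, away from the robot to its fixed stop; z up. A bottle stands on its 3 mm rubber mat, between the V pads of jaw (near) and stop (far), which reach 21 to 55 mm above the origin. Clear width between the rails 98 mm
- clamp_2_jaw (a joint): slide position of this clamp's jaw in m: 0 = drawn fully open towards the robot (jaw apex at x = -28 mm in the clamp's frame, 108 mm from the stop's apex), growing to 0.066 as it is pushed towards the stop; about 0.034 with a 67 mm bottle held. It stays where it is left (friction about 3 N)
- clamp_2_jaw_grip (a point): middle of the jaw's upright black grip (24 mm in diameter, from 25 to 69 mm above the clamp's origin; this point at 55 mm), 56 mm behind the jaw's apex; it moves with the jaw. The jaw's cross-beam under it has its top 25 mm above the clamp's origin
- clamp_2_jaw_v (a point): apex of the V pad on this clamp's jaw, 38 mm above the clamp's origin, moving with it; axes as the clamp's. Same V as the stop, mouth towards the stop: a 67 mm bottle touching both faces has its centre 37 mm from the apex
- clamp_2_stop (a point): apex of this clamp's fixed V stop, at x = +80 mm and 38 mm above the clamp's origin; axes as the clamp's. V faces 44 mm long, 25 degrees off square, mouth towards the robot: a 67 mm bottle touching both has its centre 37 mm from the apex
There are look-alikes about, which are no part of the job. What is shaped like the bottle_2 but green or red is not meant.

How it is judged (in metres and radians):
At the end, for the whole second after the job is handed in: Both twin bottles stand upright (3.5 deg) and still on their clamp mats, one per clamp, within 6 mm of mid-width, centres at most 40.5 mm from the stop's and the jaw's apex (37 is touching); the first in its own clamp; the two other bottles upright, within 30 mm of their start (x of bottle_2 in the frame of clamp_2_stop above -0.0405 m and x of bottle_2 in the frame of clamp_2_jaw_v below 0.0405 m and y of bottle_2 in the frame of clamp_2 between -0.006 and 0.006 m and z of bottle_2 in the frame of clamp_2 between -0.002 and 0.008 m and angle between each of bottle_2, bottle_1's own z axis and vertical below 0.06 rad and linear speed of each of bottle_2, bottle_1 below 0.01 m/s and x of bottle_1 in the frame of clamp_1_stop above -0.0405 m and x of bottle_1 in the frame of clamp_1_jaw_v below 0.0405 m and y of bottle_1 in the frame of clamp_1 between -0.006 and 0.006 m and z of bottle_1 in the frame of clamp_1 between -0.002 and 0.008 m and distance of each of glass_bottle, amber_bottle from where it was at the start of the episode below 0.03 m and angle between each of glass_bottle, amber_bottle's own z axis and vertical below 0.1 rad).
It fails at once if a bottle is tipped by more than 35 degrees (angle between any of bottle_1, bottle_2, glass_bottle, amber_bottle's own z axis and vertical above 0.6 rad).
It fails at once if the first bottle is taken out or knocked out of its clamp (moved more than 15 mm) (distance of bottle_1 from where it was at the start of the episode above 0.015 m).
It fails at once if the bottle is dropped into the clamp (faster than 0.5 m/s within 50 mm above the mat) (linear speed of bottle_2 above 0.5 m/s and z of bottle_2 in the frame of clamp_2 below 0.053 m and horizontal distance between bottle_2 and clamp_2 below 0.1 m).
It also fails if it takes over 64 s, if anything falls off the work surface, if the arm or the gripper's body presses on something with over 40 N, if the wrist force passes 120 N, or if a joint passes its speed limit or range.

ROBOT

A 6-joint arm with a two-finger parallel gripper is mounted at the origin on a cart in front of the work surface, level with it; the furniture and walls round the work are solid. World frame = base frame: x ahead of the robot, y to its left, z up, the work surface at z = 0. Lengths are in mm, angles in rad, forces in N, time in s.
With the tool pointing down it reaches from about 350 to 975 mm from the base axis. Payload 7.1 kg.
Tool frame: the origin (TCP) lies midway between the tips of the shut fingers; the grasp point (between the pads) lies 19 mm behind it; z points along the fingers, y is the line along which they close (so a half turn about z gives the same grasp; the last joint's range is limited). The gripper opens to 88 mm and grips with 3 to 60 N. Pads are 20 mm wide; open, the fingers measure 115 mm over their backs; the gripper's body (75 mm by 178 mm) begins 61 mm behind the grasp point.
Start: joints at [1.235, 0.423, 1.63, -0, 1.089, -0.019], TCP at [194.673, 593.892, 222.675] pointing down, gripper open.
Joint ranges: [-3, 3], [-0.9, 2.11], [0.09, 2.58], [-1.31, 4.45], [0.11, 2.69], [-2.54, 2.54]. Speed limits (rad/s): [2.39, 2.39, 3.01, 3.14, 3.14, 3.14].

INTERFACE

Orientations are given as a rotation vector (axis times angle).
In Python, from workcell import ctrl gives the robot as it stands.
- The arm moves only by the shell command python3 -m pendant 'ROWS'. ROWS is a JSON object of lists of equal length, an entry for each row: "grip": the opening, from -1 (shut) to 1 (fully open); "linear": the shift along the tool's x, y, z in mm, a list of three; "angular": the turn, a rotation vector about the tool's x, y, z in rad, a list of three. In form: {"grip": [grip, ...], "linear": [[tx, ty, tz], ...], "angular": [[ax, ay, az], ...]}. A call has 1 to 12 rows; each row shifts and turns the commanded pose from where the row before left it, along the tool's axes as they then stand; what a row does not reach is not made up. A row lasts 1/12 s, in which the tool goes at most 41.7 mm and 7.16 degrees, less where a joint would pass 70% of its speed; a pose out of reach is approached as far as the arm can. A call with a gripper value outside its range is refused whole. The fingers move at their own pace and stop on an object; the grip force is fixed at half the most. Time passes only in rows, so rows that do not move let the fingers close. It gives the time, the measured TCP pose, the force, the opening and the grip force at its end, in the units of the state.
- ctrl.get_obs(): the state, without advancing time (a new reading comes with each control period).
- ctrl.get_image(name): name is "side" or "top"; returns the picture (480x640x3 uint8, red, green, blue); there is no depth.
- ctrl.camera_params(name): a dict with "vfov" (degrees; the focal length in pixels is half the picture's height over the tangent of half this angle, whatever the lens; pixels are square), "cx", "cy" (the principal point, pixels), "k1" (the pictures are not rectified: a ray, as slopes to the right and down, at radius r is drawn at 1 + k1 r^2 times it, then the intrinsics apply), "R" (3x3) and "t" (3): a world point X has camera coordinates R X + t. Camera axes: x right, y down, z forward; pixel columns grow to the right and rows downward; lengths in mm; the calibration is good to about 2 mm. A picture is of the moment at which its call begins. camera_params takes no time and is no camera call.
- ctrl.close_job(): hands the job in; it is judged then, once.
The state is a dict: "t": time; "qpos": joint angles; "qvel": joint speeds; "joint_torque": joint torques, N m; "ee_pos": TCP position; "orientation": TCP orientation; "ft_force": force on the tool from outside, world axes, zero at the start; "moment": the same for the moment, N m; "width": finger opening in mm; "grasp_force": force on a finger pad.
Only numpy, scipy, OpenCV 4.12 (cv2) and the standard library are available. Lean on these libraries where they do the work, as an engineer would, in place of code of your own. Each camera call takes 0.05 s, during which the arm holds its last target. There are 200 camera calls.

## Working session

There is one attempt and no reset: what is moved stays moved. The work goes in short steps, Python scripts to look and compute and a shell command to move; the robot and the scene stay as the last step left them, time stands still between calls to the robot, and variables do not carry over. Pictures are saved under pics/ and viewed, at most 10 in all, crops included, and the job is handed in when it is done.

```bash
mkdir -p pics; python3 - <<'E'
from workcell import ctrl
import cv2
for n in("top","side"):
    im=ctrl.get_image(n); cv2.imwrite(f"pics/{n}0.png",im[:,:,::-1])
    print({k:(v.tolist() if hasattr(v,'tolist') else v) for k,v in ctrl.camera_params(n).items()})
o=ctrl.get_obs(); print(o)
E
```

```text
{'vfov': 43.22876094621681, 'cx': 316.37191993133604, 'cy': 234.25441585914072, 'k1': -0.06540391094296027, 'R': [[-0.00681594676954433, -0.9962485469474746, 0.08626920409207406], [-0.986970322390019, -0.007166894615928686, -0.16074270852174222], [0.16075797209151504, -0.08624075791996125, -0.9832189003891322]], 't': [-3.3695821216787, 654.2707936408996, 1501.794366013489]}
{'vfov': 42.473172393014984, 'cx': 320.9533153068918, 'cy': 236.0696520331126, 'k1': -0.20294912118829495, 'R': [[0.9998808725150091, -0.013861871721085408, 0.006788909412543845], [-0.0009689360832208835, -0.495339862613866, -0.8686987289437822], [0.015404607800596088, 0.868588665029693, -0.49529428528950875]], 't': [-641.3286618738064, 96.89516535528612, 1316.1775872190747]}
{'t': 0.1, 'qpos': array([ 1.23503574e+00,  4.23785236e-01,  1.63057877e+00,  7.05779757e-06,
        1.08856990e+00, -1.89925190e-02]), 'qvel': array([ 0.00154228, -0.00266996, -0.00240289, -0.00033012,  0.00081858,
       -0.00097033]), 'joint_torque': array([ 2.75713319e-06, -5.45616460e+01, -2.74323088e+01,  6.45845477e-02,
        1.87723059e-02, -4.38689699e-05]), 'ee_pos': array([194.49738794, 593.4630577 , 221.98009718]), 'orientation': array([-4.95467064e-01, -3.10202948e+00,  2.07188235e-03]), 'ft_force': array([ 0.04922867,  0.23286   , -0.12675291]), 'moment': array([0.02161574, 0.00763755, 0.00565961]), 'grasp_force': 0.0, 'width': 87.63996771886042}
```

View pics/top0.png

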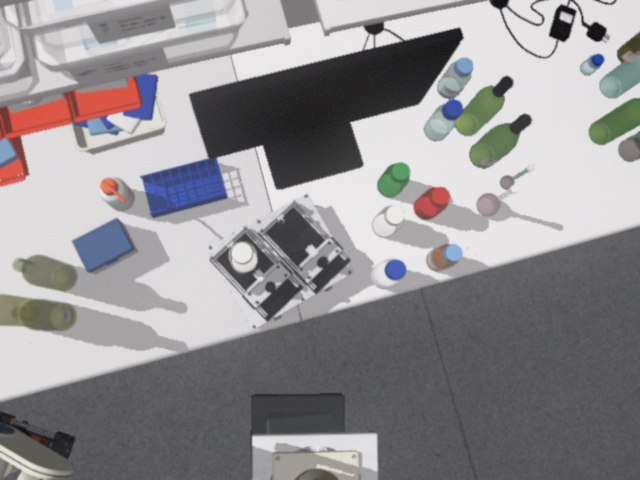

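View pics/side0.png

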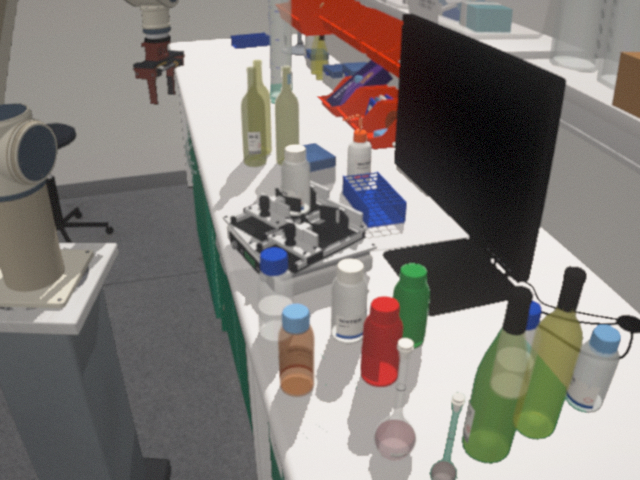

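Top view: clamped bottle at about (243,255) and empty clamp to its right (about (310,245)). The twin is at about (390,221), the glass bottle at (390,270), the amber at (447,257), and the red look-alike at (432,203). I'll zoom in for features.

```bash
cat > h.py <<'E'
import numpy as np, cv2
from workcell import ctrl
def K(n):
    p=ctrl.camera_params(n); f=240/np.tan(np.radians(p['vfov'])/2)
    return p,f,np.array(p['R']),np.array(p['t'])
def ray(n,u,v):
    p,f,R,t=K(n); d=np.array([(u-p['cx'])/f,(v-p['cy'])/f]); s=d.copy()
    for _ in range(20): s=d/(1+p['k1']*(s@s))
    return -R.T@t, R.T@np.r_[s,1]
def plane(n,u,v,z):
    c,d=ray(n,u,v); return (c+d*(z-c[2])/d[2])
def tri(uv1,uv2):
    c,d=ray("top",*uv1);e,g=ray("side",*uv2)
    A=np.c_[d,-g]; s=np.linalg.lstsq(A,e-c,rcond=None)[0]
    a=c+d*s[0];b=e+g*s[1]; return (a+b)/2,np.linalg.norm(a-b)
def proj(n,X):
    p,f,R,t=K(n); q=R@np.array(X,float)+t; s=q[:2]/q[2]; s=s*(1+p['k1']*(s@s))
    return s*f+[p['cx'],p['cy']]
def yaw(o=None):
    from scipy.spatial.transform import Rotation as Ro
    o=o or ctrl.get_obs(); return Ro.from_rotvec(o['orientation']).as_matrix()
E
python3 - <<'E'
import cv2
im=cv2.imread("pics/top0.png")
c=im[180:340,200:360]; cv2.imwrite("pics/c1.png",cv2.resize(c,(600,600),interpolation=cv2.INTER_CUBIC)) # 3.75x
im=cv2.imread("pics/side0.png")
a=cv2.resize(im[140:290,220:420],(800,600),interpolation=cv2.INTER_CUBIC); cv2.imwrite("pics/c2.png",a)
E
cat > /dev/null; python3 - <<'E'
from h import *
im=cv2.imread("pics/top0.png");hsv=cv2.cvtColor(im,cv2.COLOR_BGR2HSV)
def blob(m,lab):
    n,l,s,c=cv2.connectedComponentsWithStats(m.astype('uint8'))
    for i in range(1,n):
        if s[i,4]>60: print(lab,s[i],c[i].round(1))
roi=np.zeros(im.shape[:2],bool); roi[150:300,360:480]=1
H,S,V=hsv[...,0],hsv[...,1],hsv[...,2]
blob(roi&(H>100)&(H<130)&(S>150),"blue")
blob(roi&((H<6)|(H>172))&(S>120),"red")
blob(roi&(H>50)&(H<90)&(S>120),"green")
blob(roi&(H>95)&(H<115)&(S>70)&(S<150),"pale")
g=cv2.resize(im[195:290,365:475],(770,665)[0:2],interpolation=cv2.INTER_CUBIC)[:600]
cv2.imwrite("pics/c3.png",g)
E
```

```text
blue [388 262  16  16 170] [395.4 269.7]
red [415 188  34  29 623] [432.1 201.7]
pale [444 245  18  17 230] [452.4 252.8]
```

View pics/c1.png

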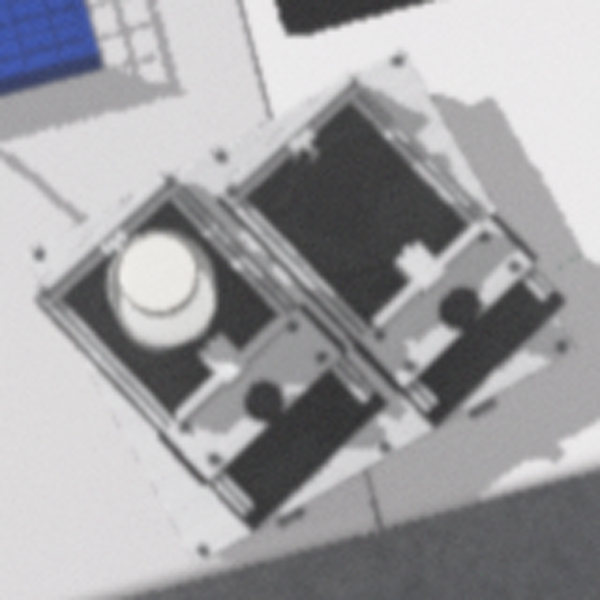

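View pics/c2.png

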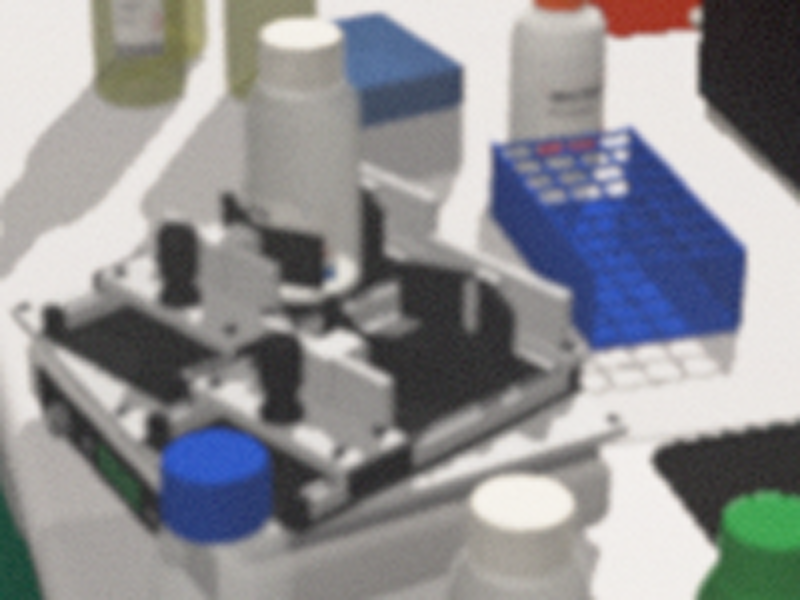

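View pics/c3.png

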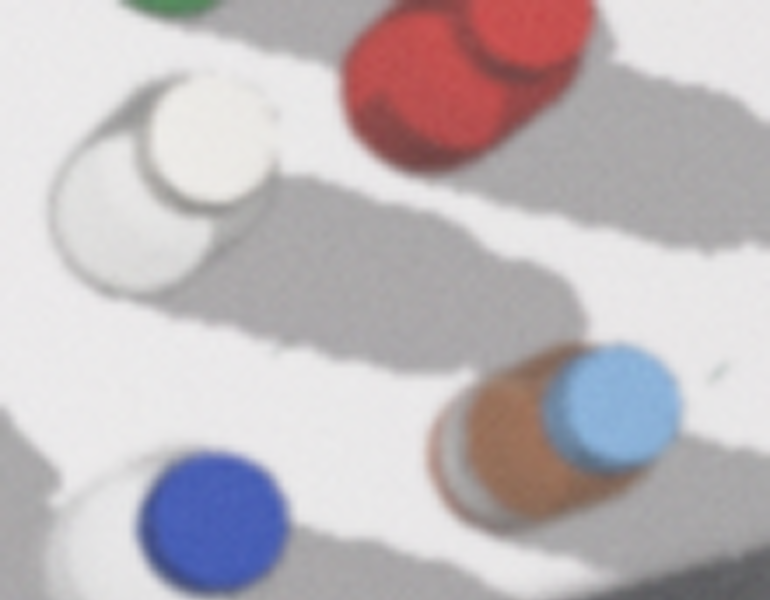

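Twin's cap top is at about (394.3,215.0) in top and (350.4,265.7) in side. The grips' tops are at (270.4,286.7) for the occupied clamp and (322.9,262.4) for the empty one. The clamps are yawed roughly 40°, and the empty jaw is partly closed.

```bash
python3 - <<'E'
from h import *
r=lambda a:np.round(a,1)
c=lambda x,y:((x+.5)/3.75-.5+200,(y+.5)/3.75-.5+180)
s=lambda x,y:((x+.5)/4-.5+220,(y+.5)/4-.5+140)
d=lambda x,y:((x+.5)/7-.5+365,(y+.5)/7-.5+195)
for n,a,b,z in[("twin",d(208,143),s(522,503),157),("first",c(158,275),s(301,34),232),("gripE",c(461,307),s(280,343),141),("gripF",c(264,398),s(178,228),141)]:
    p,e=tri(a,b); print(n,r(plane("top",*a,z)),r(plane("side",*b,z)),r(p),r(e))
for n,a,z in[("glass",d(215,520),177),("amber",d(614,408),162),("red",d(535,5),157)]:print(n,r(plane("top",*a,z)))
B=plane("top",*c(158,275),232);G=plane("top",*c(264,398),141);v=B-G
print("yaw",np.degrees(np.arctan2(v[1],v[0])),np.hypot(*v[:2]))
# edge lines, inner rails of both clamps & across
for n,a,b in[("rail mid E",c(232,190),c(380,335)),("mat right edge E",c(353,105),c(470,222)),("far edge E",c(240,195),c(355,90)),("jaw plate E",c(410,365),c(515,265)),("jaw F",c(215,460),c(322,357)),("outer F",c(42,298),c(205,480)),("jawscrews",c(380,335),c(485,237))]:
    w=plane("top",*b,100)-plane("top",*a,100);print(n,np.degrees(np.arctan2(w[1],w[0])).round(1),r(np.hypot(*w[:2])))
o=ctrl.get_obs();print(yaw().round(3))
E
```

```text
twin [ 686.2 -185.   157. ] [ 689.2 -185.4  157. ] [ 687.8 -185.1  156.5] 2.9
first [581.5 180.  232. ] [584.3 183.  232. ] [582.9 180.1 232.9] 3.0
gripE [573.6 -10.  141. ] [577.   -9.2 141. ] [575.3  -9.9 141.1] 3.4
gripF [515.3 115.7 141. ] [516.5 123.3 141. ] [516.1 115.8 144.5] 2.2
glass [ 552.4 -179.4  177. ]
amber [ 593.1 -324.7  162. ]
red [ 737.1 -303.9  157. ]
yaw 44.18427796118596 92.3178287738583
rail mid E -134.5 136.6
mat right edge E -135.3 110.3
far edge E -46.7 104.4
jaw plate E -46.5 96.6
jaw F -45.9 96.3
outer F -137.9 159.0
jawscrews -46.9 95.8
[[-0.95   0.311 -0.   ]
 [ 0.312  0.95  -0.001]
 [ 0.    -0.001 -1.   ]]
```

```bash
python3 - <<'E'
from h import *
im=cv2.imread("pics/top0.png"); u=cv2.resize(im[180:340,200:360],(600,600),interpolation=cv2.INTER_CUBIC)
c=lambda x,y:((x+.5)/3.75-.5+200,(y+.5)/3.75-.5+180)
a44=np.radians(44.2);ex=np.array([np.cos(a44),np.sin(a44)]);ey=np.array([-ex[1],ex[0]])
for n,(x,y),h,g,z in[("stop nub",(118,240),22,(302,145),127),("far left corner",(45,298),28,(235,192),95),("far right",(172,183),28,(355,90),95),("near corner",(255,522),30,(437,422),95),("jaw left screw",(213,460),30,(410,368),97),("jaw right screw",(322,357),30,(515,265),97),("grip",(264,400),28,(461,309),141)]:
    T=u[y-h:y+h+1,x-h:x+h+1]; gx,gy=g;k=h+18
    m=cv2.matchTemplate(u[gy-k:gy+k+1,max(0,gx-k):gx+k+1],T,cv2.TM_CCOEFF_NORMED);_,s,_,l=cv2.minMaxLoc(m)
    q=(gx-18+l[0],gy-18+l[1]); d=(plane("top",*c(*q),z)-plane("top",*c(x,y),z))[:2]
    print(n,q,round(s,2),"d",d.round(1),"along/across",(d@ex).round(1),(d@ey).round(1))
b=plane("top",397,170,157);print("green",b.round())
E
```

```text
stop nub (315, 155) 0.44 d [  56.7 -126.5] along/across -47.5 -130.2
far left corner (253, 194) 0.8 d [  69.9 -135.1] along/across -44.1 -145.6
far right (354, 86) 0.99 d [  66.9 -120.4] along/across -36.0 -132.9
near corner (438, 419) 0.97 d [  66.6 -119.4] along/across -35.5 -132.0
jaw left screw (410, 368) 0.85 d [  60.  -128.4] along/across -46.5 -133.9
jaw right screw (514, 268) 0.83 d [  59.4 -127.3] along/across -46.2 -132.7
grip (459, 307) 0.97 d [  59.6 -124.4] along/across -44.0 -130.8
green [ 800. -195.  157.]
```

```bash
python3 -m pendant '{"grip":[1,1,1,1],"linear":[[0,0,-30],[0,0,-30],[0,0,-30],[0,0,-30]],"angular":[[0,0,0],[0,0,0],[0,0,0],[0,0,0]]}'; python3 -m pendant '{"grip":[1,1,1,1,1,1,1,1,1,1,1,1],"linear":[[-23,-19,0],[-23,-19,0],[-23,-19,0],[-23,-19,0],[-23,-19,0],[-23,-19,0],[-23,-19,0],[-23,-19,0],[-23,-19,0],[-23,-19,0],[-23,-19,0],[-23,-19,0]],"angular":[[0,0,0],[0,0,0],[0,0,0],[0,0,0],[0,0,0],[0,0,0],[0,0,0],[0,0,0],[0,0,0],[0,0,0],[0,0,0],[0,0,0]]}'
```

```text
t: 0.43
ee_pos: [194.5, 593.5, 343.4]
orientation: [-0.496, -3.102, 0.002]
ft_force: [0.2, 0.1, 0.2]
width: 87.6
grasp_force: 0.0
t: 1.43
ee_pos: [386.2, 289.8, 342.5]
orientation: [-0.495, -3.102, 0.0]
ft_force: [0.0, -0.4, -1.4]
width: 87.9
grasp_force: 0.0
```

```bash
python3 -m pendant '{"grip":[1,1,1,1,1,1,1,1,1,1,1,1],"linear":[[-22.7,-18.85,0],[-22.7,-18.85,0],[-22.7,-18.85,0],[-22.7,-18.85,0],[-22.7,-18.85,0],[-22.7,-18.85,0],[-22.7,-18.85,0],[-22.7,-18.85,0],[-22.7,-18.85,0],[-22.7,-18.85,0],[-22.7,-18.85,0],[-22.7,-18.85,0]],"angular":[[0,0,0],[0,0,0],[0,0,0],[0,0,0],[0,0,0],[0,0,0],[0,0,0],[0,0,0],[0,0,0],[0,0,0],[0,0,0],[0,0,0]]}'
python3 -m pendant '{"grip":[1,1,1,1,1,1,1,1,1,1],"linear":[[0,0,0],[0,0,0],[0,0,0],[0,0,0],[0,0,0],[0,0,0],[0,0,0],[0,0,0],[0,0,0],[0,0,0]],"angular":[[0,0,0.12],[0,0,0.12],[0,0,0.12],[0,0,0.12],[0,0,0.12],[0,0,0.12],[0,0,0.12],[0,0,0.12],[0,0,0.12],[0,0,0.12]]}'
python3 -m pendant '{"grip":[1,1,1,1,1,1,1,1,1],"linear":[[0,0,15],[0,0,15],[0,0,15],[0,0,15],[0,0,15],[0,0,15],[0,0,15],[0,0,0],[0,0,0]],"angular":[[0,0,0.12],[0,0,0.12],[0,0,0.12],[0,0,0.12],[0,0,0.12],[0,0,0.12],[0,0,0.12],[0,0,0.014],[0,0,0]]}'
python3 - <<'E'
from h import *
im=ctrl.get_image("top");cv2.imwrite("pics/t1.png",cv2.resize(im[180:340,220:400,::-1],(675,600),interpolation=cv2.INTER_CUBIC))
o=ctrl.get_obs();M=yaw();d=np.array([574.5,-10,o['ee_pos'][2]])-o['ee_pos'];print(o['ee_pos'].round(1),M.round(3).tolist(),"tool delta",(M.T@d).round(1),o['qpos'].round(2))
E
```

```text
t: 2.43
ee_pos: [574.6, -10.0, 342.3]
orientation: [-0.496, -3.102, 0.0]
ft_force: [0.9, 0.2, 0.4]
width: 88.1
grasp_force: 0.0
t: 3.27
ee_pos: [574.0, -8.6, 342.2]
orientation: [-2.167, -2.274, 0.001]
ft_force: [0.0, 0.3, -0.3]
width: 87.7
grasp_force: 0.0
t: 4.02
ee_pos: [573.6, -8.5, 236.9]
orientation: [-2.909, -1.184, 0.003]
ft_force: [0.0, -0.6, 0.2]
width: 88.1
grasp_force: 0.0
[574.3  -8.5 237.9] [[0.715, 0.699, -0.0], [0.699, -0.715, -0.0], [-0.0, -0.0, -1.0]] tool delta [-0.9  1.2 -0. ] [-0.04  0.33  1.73 -0.    1.08  0.76]
```

View pics/t1.png

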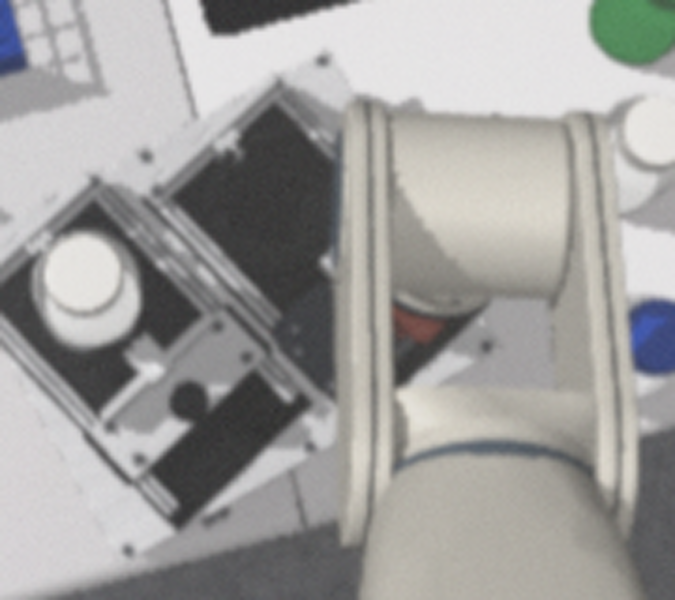

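The gripper is over the empty clamp's grip, with the long side of its body across the clamp as intended; I'll descend and draw the jaw back.

```bash
python3 -m pendant '{"grip":[1,1,1,1,1,1,1,1,1,1],"linear":[[-0.9,1.2,15],[0,0,15],[0,0,15],[0,0,15],[0,0,15],[0,0,15],[0,0,15],[0,0,15],[0,0,8],[0,0,0]],"angular":[[0,0,0],[0,0,0],[0,0,0],[0,0,0],[0,0,0],[0,0,0],[0,0,0],[0,0,0],[0,0,0],[0,0,0]]}'
python3 -m pendant '{"grip":[-1,-1,-1,-1,-1,-1,-1,-1],"linear":[[0,0,0],[0,0,0],[0,0,0],[0,0,0],[0,0,0],[0,0,0],[0,0,0],[0,0,0]],"angular":[[0,0,0],[0,0,0],[0,0,0],[0,0,0],[0,0,0],[0,0,0],[0,0,0],[0,0,0]]}'
```

```text
t: 4.9
ee_pos: [574.1, -10.0, 108.9]
orientation: [-2.909, -1.183, 0.002]
ft_force: [-0.2, -0.2, -0.3]
width: 87.5
grasp_force: 0.0
t: 5.57
ee_pos: [574.5, -10.0, 109.8]
orientation: [2.911, 1.181, 0.0]
ft_force: [0.5, -0.1, -0.2]
width: 38.0
grasp_force: 0.0
```

```bash
python3 -m pendant '{"grip":[-1,-1,-1,-1,-1,-1,-1],"linear":[[0,0,0],[0,0,0],[0,0,0],[0,0,0],[0,0,0],[0,0,0],[0,0,0]],"angular":[[0,0,0],[0,0,0],[0,0,0],[0,0,0],[0,0,0],[0,0,0],[0,0,0]]}'
python3 -m pendant '{"grip":[-1,-1,-1,-1,-1,-1,-1],"linear":[[-4,0,0],[-4,0,0],[-4,0,0],[-4,0,0],[-4,0,0],[0,0,0],[0,0,0]],"angular":[[0,0,0],[0,0,0],[0,0,0],[0,0,0],[0,0,0],[0,0,0],[0,0,0]]}'
```

```text
t: 6.15
ee_pos: [575.5, -10.9, 109.7]
orientation: [2.909, 1.18, 0.002]
ft_force: [4.4, -4.7, -2.5]
width: 23.4
grasp_force: 30.0
t: 6.73
ee_pos: [561.0, -24.8, 109.7]
orientation: [2.91, 1.18, 0.002]
ft_force: [3.1, -3.8, -2.7]
width: 23.7
grasp_force: 30.0
```

```bash
python3 -m pendant '{"grip":[1,1,1,1,1,1,1,1,1,1,1],"linear":[[0,0,0],[0,0,0],[0,0,0],[0,0,0],[0,0,-10],[0,0,-25],[0,0,-25],[0,0,-25],[0,0,-25],[0,0,-25],[0,0,-25]],"angular":[[0,0,0],[0,0,0],[0,0,0],[0,0,0],[0,0,0],[0,0,0],[0,0,0],[0,0,0],[0,0,0],[0,0,0],[0,0,0]]}'
python3 -m pendant '{"grip":[1,1,1,1,1,1,1,1,1],"linear":[[-3,29,0],[-3,29,0],[-3,29,0],[-3,29,0],[-3,29,0],[-3.3,29,0],[-3.3,29,0],[0,0,0],[0,0,0]],"angular":[[0,0,0],[0,0,0],[0,0,0],[0,0,0],[0,0,0],[0,0,0],[0,0,0],[0,0,0],[0,0,0]]}'
python3 - <<'E'
from h import *
im=ctrl.get_image("side");cv2.imwrite("pics/s1.png",im[:,:,::-1])
o=ctrl.get_obs();M=yaw();d=np.array([687.5,-185.1,o['ee_pos'][2]])-o['ee_pos'];print(o['ee_pos'].round(1),"tool delta",(M.T@d).round(1))
E
```

```text
t: 7.65
ee_pos: [559.8, -23.9, 271.8]
orientation: [2.911, 1.181, 0.001]
ft_force: [0.9, -0.2, -0.1]
width: 87.5
grasp_force: 0.0
t: 8.4
ee_pos: [686.1, -185.5, 269.7]
orientation: [-2.912, -1.179, 0.0]
ft_force: [0.5, -0.2, -0.3]
width: 87.7
grasp_force: 0.0
[ 685.6 -184.5  269.7] tool delta [ 1.   1.7 -0. ]
```

View pics/s1.png

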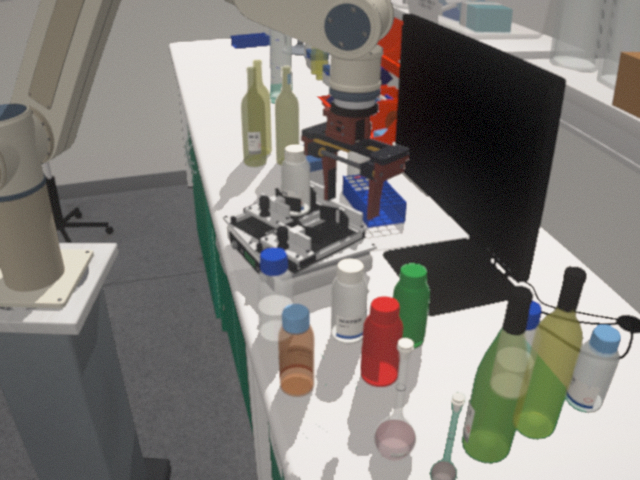

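The fingertips straddle x≈351, directly above the twin's cap at (350,266), and the clamped bottle and others stand as before. I'll descend and grip the cap.

```bash
python3 -m pendant '{"grip":[1,1,1,1,1,1,1,1,1,1],"linear":[[0.7,0.9,18],[0,0,18],[0,0,18],[0,0,18],[0,0,18],[0,0,18],[0,0,18],[0,0,12],[0,0,5],[0,0,0]],"angular":[[0,0,0],[0,0,0],[0,0,0],[0,0,0],[0,0,0],[0,0,0],[0,0,0],[0,0,0],[0,0,0],[0,0,0]]}'
python3 -m pendant '{"grip":[-1,-1,-1,-1,-1,-1,-1,-1,-1,-1,-1,-1],"linear":[[0,0,0],[0,0,0],[0,0,0],[0,0,0],[0,0,0],[0,0,0],[0,0,0],[0,0,0],[0,0,0],[0,0,0],[0,0,0],[0,0,0]],"angular":[[0,0,0],[0,0,0],[0,0,0],[0,0,0],[0,0,0],[0,0,0],[0,0,0],[0,0,0],[0,0,0],[0,0,0],[0,0,0],[0,0,0]]}'
```

```text
t: 9.28
ee_pos: [686.3, -183.8, 125.8]
orientation: [-2.909, -1.182, 0.003]
ft_force: [0.2, 0.3, -0.5]
width: 88.0
grasp_force: 0.0
t: 10.28
ee_pos: [687.5, -184.9, 126.9]
orientation: [2.911, 1.181, 0.001]
ft_force: [0.5, -1.6, 2.5]
width: 45.9
grasp_force: 30.0
```

```bash
python3 -m pendant '{"grip":[-1,-1,-1,-1,-1,-1,-1,-1,-1,-1],"linear":[[0,0,-8],[0,0,-18],[0,0,-20],[0,0,-20],[0,0,-20],[0,0,-20],[0,0,-20],[0,0,-20],[0,0,-19],[0,0,0]],"angular":[[0,0,0],[0,0,0],[0,0,0],[0,0,0],[0,0,0],[0,0,0],[0,0,0],[0,0,0],[0,0,0],[0,0,0]]}'
python3 -m pendant '{"grip":[-1,-1,-1,-1,-1,-1,-1,-1,-1,-1,-1,-1],"linear":[[7.1,-10.1,0],[14.2,-20.2,0],[14.2,-20.2,0],[17.8,-25.2,0],[17.8,-25.2,0],[17.8,-25.2,0],[17.8,-25.2,0],[14.2,-20.2,0],[14.2,-20.2,0],[7.1,-10,0],[0,0,0],[0,0,0]],"angular":[[0,0,0],[0,0,0],[0,0,0],[0,0,0],[0,0,0],[0,0,0],[0,0,0],[0,0,0],[0,0,0],[0,0,0],[0,0,0],[0,0,0]]}'
python3 - <<'E'
from h import *
t=ctrl.get_image("top");s=ctrl.get_image("side")
a=cv2.resize(t[180:340,200:400,::-1],(400,320));b=cv2.resize(s[90:290,200:450,::-1],(800,600)[0:2])
b=cv2.resize(s[110:290,220:420,::-1],(667,600),interpolation=cv2.INTER_CUBIC);cv2.imwrite("pics/p2.png",b)
o=ctrl.get_obs();M=yaw();d=np.array([648.2,58.7,o['ee_pos'][2]])-o['ee_pos'];print(o['ee_pos'].round(1),"tool delta",(M.T@d).round(1),o['width'],o['ft_force'])
E
```

```text
t: 11.12
ee_pos: [688.5, -185.0, 295.9]
orientation: [2.908, 1.18, 0.007]
ft_force: [1.3, -0.2, -1.9]
width: 45.8
grasp_force: 29.9
t: 12.12
ee_pos: [647.8, 59.4, 290.4]
orientation: [-2.91, -1.183, 0.003]
ft_force: [0.3, -0.5, -3.5]
width: 45.6
grasp_force: 29.9
[648.4  58.1 290.9] tool delta [ 0.3 -0.6 -0. ] 45.76998657024289 [ 0.66418536 -0.25542619 -3.48126775]
```

View pics/p2.png

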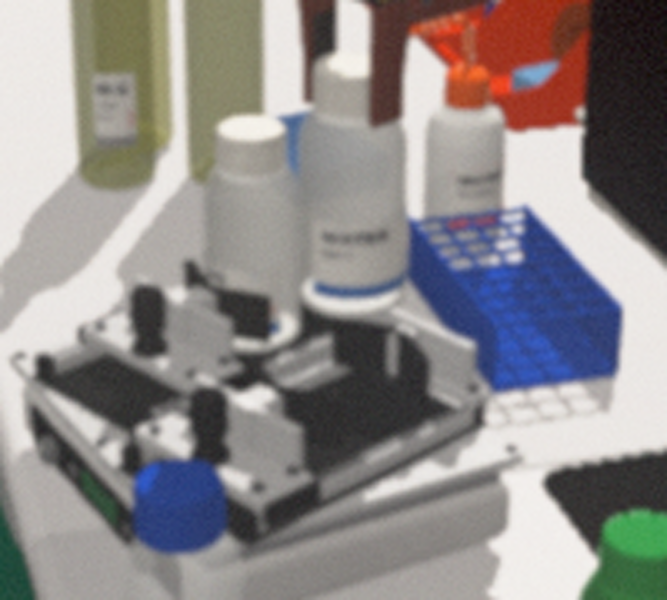

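The bottle hangs upright over the open clamp, and the jaw is drawn back. I'll back it off 6 mm for clearance and lower it.

```bash
python3 -m pendant '{"grip":[-1,-1,-1,-1,-1,-1,-1,-1,-1,-1],"linear":[[-5.7,-0.6,0],[0,0,8],[0,0,12],[0,0,12],[0,0,12],[0,0,12],[0,0,12],[0,0,10],[0,0,4],[0,0,0]],"angular":[[0,0,0],[0,0,0],[0,0,0],[0,0,0],[0,0,0],[0,0,0],[0,0,0],[0,0,0],[0,0,0],[0,0,0]]}'
python3 -m pendant '{"grip":[-1,-1,-1,-1,-1],"linear":[[1.5,0,0],[1.5,0,0],[1.5,0,0],[0,0,0],[0,0,0]],"angular":[[0,0,0],[0,0,0],[0,0,0],[0,0,0],[0,0,0]]}'
```

```text
t: 13.05
ee_pos: [643.4, 55.5, 208.0]
orientation: [-2.91, -1.181, 0.004]
ft_force: [-0.8, -0.3, -2.9]
width: 45.6
grasp_force: 29.9
t: 13.47
ee_pos: [647.7, 58.7, 210.2]
orientation: [2.911, 1.181, 0.001]
ft_force: [0.7, 0.6, -3.6]
width: 45.6
grasp_force: 29.9
```

```bash
python3 -m pendant '{"grip":[-1,-1,-1,-1,-1],"linear":[[0,0,2],[0,0,2],[0,0,1],[0,0,0],[0,0,0]],"angular":[[0,0,0],[0,0,0],[0,0,0],[0,0,0],[0,0,0]]}'
python3 -m pendant '{"grip":[-1,-1,-1],"linear":[[0,0,1],[0,0,1],[0,0,0]],"angular":[[0,0,0],[0,0,0],[0,0,0]]}'
```

```text
t: 13.88
ee_pos: [647.3, 58.5, 204.5]
orientation: [-2.911, -1.181, 0.001]
ft_force: [0.2, -0.5, -3.5]
width: 45.7
grasp_force: 29.9
t: 14.13
ee_pos: [647.3, 58.5, 202.5]
orientation: [-2.911, -1.181, 0.0]
ft_force: [-0.4, -0.2, -2.8]
width: 45.8
grasp_force: 29.9
```

```bash
python3 -m pendant '{"grip":[-1,-1,-1],"linear":[[0,0,1],[0,0,0],[0,0,0]],"angular":[[0,0,0],[0,0,0],[0,0,0]]}';python3 -m pendant '{"grip":[-1,-1,-1],"linear":[[0,0,1],[0,0,0],[0,0,0]],"angular":[[0,0,0],[0,0,0],[0,0,0]]}'
```

```text
t: 14.38
ee_pos: [647.6, 58.6, 201.9]
orientation: [2.911, 1.181, 0.001]
ft_force: [-0.0, 0.1, -1.1]
width: 45.3
grasp_force: 29.9
t: 14.63
ee_pos: [648.0, 58.6, 201.8]
orientation: [2.911, 1.181, 0.002]
ft_force: [-0.8, -0.9, 6.1]
width: 45.6
grasp_force: 30.0
```

```bash
python3 -m pendant '{"grip":[1,1,1,1,1,1,1,1,1,1,1,1],"linear":[[0,0,0],[0,0,0],[0,0,0],[0,0,0],[0,0,0],[0,0,0],[0,0,-5],[0,0,-15],[0,0,-15],[0,0,-15],[0,0,-15],[0,0,-15]],"angular":[[0,0,0],[0,0,0],[0,0,0],[0,0,0],[0,0,0],[0,0,0],[0,0,0],[0,0,0],[0,0,0],[0,0,0],[0,0,0],[0,0,0]]}'
python3 -m pendant '{"grip":[1,1,1,1,1,1,1],"linear":[[-20,0,0],[-25,0,0],[-25,0,0],[-25,0,0],[-25.5,-1.2,0],[0,0,0],[0,0,0]],"angular":[[0,0,0],[0,0,0],[0,0,0],[0,0,0],[0,0,0],[0,0,0],[0,0,0]]}'
python3 - <<'E'
from h import *
s=ctrl.get_image("side")
cv2.imwrite("pics/p3.png",cv2.resize(s[110:290,220:420,::-1],(667,600),interpolation=cv2.INTER_CUBIC))
o=ctrl.get_obs();M=yaw();d=np.array([561,-24.8,o['ee_pos'][2]])-o['ee_pos'];print(o['ee_pos'].round(1),"tool delta",(M.T@d).round(1))
E
```

```text
t: 15.63
ee_pos: [647.4, 58.6, 281.8]
orientation: [2.911, 1.181, 0.0]
ft_force: [-0.2, -0.9, 0.2]
width: 87.6
grasp_force: 0.0
t: 16.22
ee_pos: [559.8, -25.1, 281.4]
orientation: [2.912, 1.179, 0.001]
ft_force: [0.7, -1.0, -0.8]
width: 87.9
grasp_force: 0.0
[560.6 -24.6 281.4] tool delta [0.2 0.4 0. ]
```

View pics/p3.png

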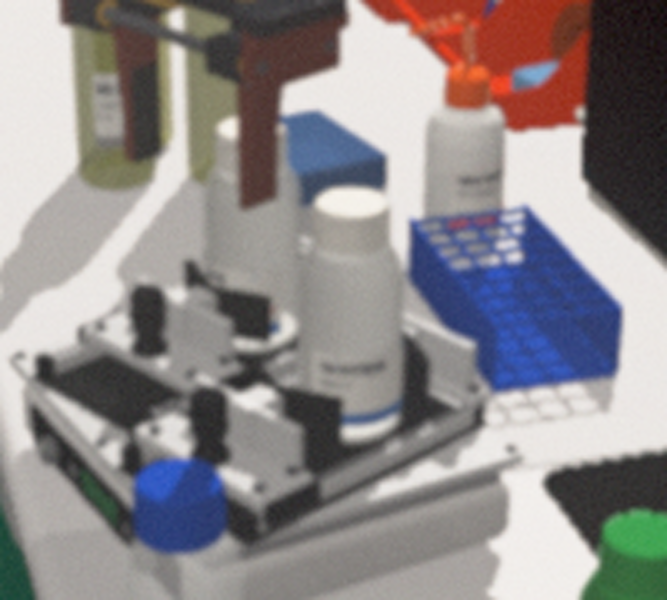

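The bottle stands upright between stop and jaw. Next I'll grip the jaw's knob and push.

```bash
python3 -m pendant '{"grip":[1,1,1,1,1,1,1,1,1,1,1],"linear":[[0.2,0.4,20],[0,0,20],[0,0,20],[0,0,20],[0,0,20],[0,0,20],[0,0,20],[0,0,15],[0,0,12],[0,0,4.5],[0,0,0]],"angular":[[0,0,0],[0,0,0],[0,0,0],[0,0,0],[0,0,0],[0,0,0],[0,0,0],[0,0,0],[0,0,0],[0,0,0],[0,0,0]]}'
python3 -m pendant '{"grip":[-1,-1,-1,-1,-1,-1,-1,-1,-1,-1,-1,-1],"linear":[[0,0,0],[0,0,0],[0,0,0],[0,0,0],[0,0,0],[0,0,0],[0,0,0],[0,0,0],[0,0,0],[0,0,0],[0,0,0],[0,0,0]],"angular":[[0,0,0],[0,0,0],[0,0,0],[0,0,0],[0,0,0],[0,0,0],[0,0,0],[0,0,0],[0,0,0],[0,0,0],[0,0,0],[0,0,0]]}'
python3 -m pendant '{"grip":[-1,-1,-1],"linear":[[0,0,0],[0,0,0],[0,0,0]],"angular":[[0,0,0],[0,0,0],[0,0,0]]}'
python3 -m pendant '{"grip":[-1,-1,-1,-1,-1,-1,-1,-1,-1,-1,-1,-1],"linear":[[2,0,0],[2,0,0],[2,0,0],[2,0,0],[2,0,0],[2,0,0],[2,0,0],[2,0,0],[2,0,0],[2,0,0],[2,0,0],[2,0,0]],"angular":[[0,0,0],[0,0,0],[0,0,0],[0,0,0],[0,0,0],[0,0,0],[0,0,0],[0,0,0],[0,0,0],[0,0,0],[0,0,0],[0,0,0]]}'
```

```text
t: 17.18
ee_pos: [560.5, -24.2, 108.1]
orientation: [-2.91, -1.182, 0.002]
ft_force: [-0.4, 0.9, -0.1]
width: 88.0
grasp_force: 0.0
t: 18.18
ee_pos: [560.8, -25.0, 109.2]
orientation: [2.911, 1.181, 0.001]
ft_force: [1.3, -1.8, -1.3]
width: 23.5
grasp_force: 30.0
t: 18.43
ee_pos: [560.8, -25.0, 109.2]
orientation: [2.911, 1.181, 0.001]
ft_force: [1.6, -4.6, -2.1]
width: 23.4
grasp_force: 30.0
t: 19.43
ee_pos: [578.0, -8.6, 109.2]
orientation: [2.91, 1.181, -0.0]
ft_force: [1.4, -6.3, -1.1]
width: 23.9
grasp_force: 30.0
```

```bash
for i in 1 2 3; do python3 -m pendant '{"grip":[-1,-1,-1,-1],"linear":[[1,0,0],[1,0,0],[0,0,0],[0,0,0]],"angular":[[0,0,0],[0,0,0],[0,0,0],[0,0,0]]}'|grep -E 'ee_pos|ft'; done
```

```text
ee_pos: [579.5, -7.2, 109.2]
ft_force: [1.5, -5.5, -1.6]
ee_pos: [580.7, -6.1, 109.2]
ft_force: [1.6, -7.8, -2.0]
ee_pos: [582.1, -4.7, 109.2]
ft_force: [2.5, -6.5, -0.4]
```

```bash
for i in 1 2; do python3 -m pendant '{"grip":[-1,-1,-1],"linear":[[1,0,0],[0,0,0],[0,0,0]],"angular":[[0,0,0],[0,0,0],[0,0,0]]}'|grep -E 'ee_pos|ft'; done
```

```text
ee_pos: [582.8, -4.0, 109.2]
ft_force: [0.8, -7.2, -1.3]
ee_pos: [582.9, -4.0, 109.2]
ft_force: [-1.1, -11.5, 1.7]
```

```bash
python3 -m pendant '{"grip":[-1,-1,-1],"linear":[[1,0,0],[0,0,0],[0,0,0]],"angular":[[0,0,0],[0,0,0],[0,0,0]]}'|grep -E 'ee_pos|ft'
python3 -m pendant '{"grip":[1,1,1,1,1,1,1,1,1,1,1,1],"linear":[[0,0,0],[0,0,0],[0,0,0],[0,0,0],[0,0,0],[0,0,0],[0,0,-5],[0,0,-15],[0,0,-20],[0,0,-25],[0,0,-30],[0,0,-30]],"angular":[[0,0,0],[0,0,0],[0,0,0],[0,0,0],[0,0,0],[0,0,0],[0,0,0],[0,0,0],[0,0,0],[0,0,0],[0,0,0],[0,0,0]]}'
python3 -m pendant '{"grip":[1,1,1,1,1,1],"linear":[[-25,0,-10],[-25,0,-10],[-25,0,-10],[-25,0,-10],[0,0,0],[0,0,0]],"angular":[[0,0,0],[0,0,0],[0,0,0],[0,0,0],[0,0,0],[0,0,0]]}'
python3 - <<'E'
from h import *
t=ctrl.get_image("top");s=ctrl.get_image("side")
a=cv2.resize(t[180:310,200:330,::-1],(400,400),interpolation=cv2.INTER_CUBIC);b=cv2.resize(s[140:260,220:340,::-1],(400,400),interpolation=cv2.INTER_CUBIC)
cv2.imwrite("pics/f1.png",np.hstack([a,b]))
E
```

```text
ee_pos: [582.8, -4.0, 109.1]
ft_force: [-3.6, -14.7, 3.1]
t: 22.18
ee_pos: [583.7, -1.6, 235.4]
orientation: [-2.911, -1.181, 0.001]
ft_force: [0.3, 0.9, -1.2]
width: 87.8
grasp_force: 0.0
t: 22.68
ee_pos: [512.4, -71.9, 275.2]
orientation: [2.911, 1.178, 0.003]
ft_force: [-0.4, 0.3, -0.8]
width: 88.0
grasp_force: 0.0
```

View pics/f1.png

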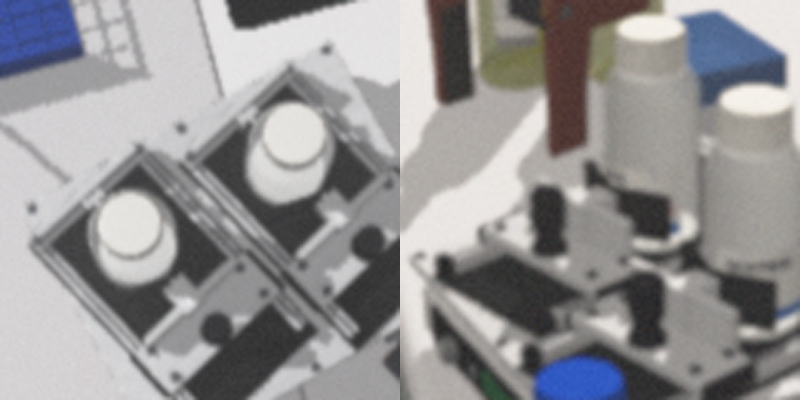

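Both bottles stand upright between their pads: caps at (128,222) and (293,132), grips at (217,328) and (368,243) in the crop. I'll check the numbers, then hand in.

```bash
python3 - <<'E'
from h import *
c=lambda x,y:((x+.5)/3.077-.5+200,(y+.5)/3.077-.5+180)
ex=np.array([.716,.698]);ey=np.array([-.698,.716])
P={n:plane("top",*c(*q),z)[:2] for n,q,z in[("F",(129,222),232),("E",(294,132),232),("gF",(217,328),141),("gE",(368,243),141)]}
for a,b in(("F","gF"),("E","gE"),("E","F")):
    d=P[a]-P[b];print(a,b,P[a].round(1),(d@ex).round(1),(d@ey).round(1))
E
```

```text
F gF [584.1 180.4] 95.6 -2.2
E gE [651.5  60.4] 94.5 -4.8
E F [651.5  60.4] -35.5 -133.0
```

```bash
python3 -c "
from workcell import ctrl
print(ctrl.close_job())"
```

```text
the job is handed in; nothing more can be done
None
```

The twin bottle stands upright in the second clamp with the jaw slid up to firm contact, the first bottle and the others look undisturbed, and I handed the job in at about 23 s of the 64 s; no verdict came back.

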